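# Lever open the heavy flap of the scrap bin and hold it

### The job

Open the scrap bin with its lever: with a fingertip, push the yellow swivel catch aside so that it is fully out from under the lever, then press the red pad at the lever's long end all the way down, so that the lever's short end raises the heavy steel flap. Finish while still holding the pad down and the flap up. Grasp or lift nothing, do not touch the flap itself, and leave the sugar shaker, cups and sauce bottles standing where they are.

Things in the scene. Friction and masses are not known exactly. Their poses are not given: they have to be found in the camera images.
- bin_unit: Scrap bin fixture, fixed: steel base plate 130 x 410 x 8 mm with an aluminium bin (130 x 148, 105 mm high) at y = -72 to -220 mm, a grey pivot stand in the middle and a black rubber bumper that stops the lever's long end. Origin on the worktop below the lever's pivot; y along the lever to its long end, x across, z up. Offsets given elsewhere are along these axes.
- pivot_seat (a point): Where the lever's cross pin rests, in two open V blocks, 100 mm above the worktop over the unit's origin.
- lever: Loose steel bar lever, 16 mm wide, 10 mm thick, its cross pin resting in open V blocks. Origin at the pin's centre. At rest the long end slopes up at 25 degrees, fully pressed it slopes 25 degrees down, on the bumper. Frame level at rest (z up, y to the long end). A roller on the short end, 60 mm from the pin, lifts the flap. Pressing the pad takes 3 to 8 N; it rises again when let go.
- lever_pad (a point): Centre of the top face of the red pad (34 mm wide, 50 mm along the lever), 168 mm along the bar from the pin and 7 mm above the bar's middle line. About 177 mm above the worktop at rest and 36 mm when fully down; it moves on an arc about the pin, its horizontal distance from it going from 149 mm through 168 mm to 155 mm.
- flap (a joint): Opening angle of the heavy flap (2.2 kg or so, 126 mm wide, 120 mm from hinge to the edge of its tongue) on the bin, hinged at y = -145 mm; 0 shut, about 0.48 rad with the lever pressed fully down. It falls shut when the lever is let go.
- flap_edge (a point): Middle of the free edge of the flap's tongue, near the pivot stand.
- catch (a joint): Angle of the yellow swivel catch, which turns on an upright post with light friction and stays where left. 0: its arm lies under the lever and blocks it. It opens clockwise seen from above: its upright pin goes from the +x side towards the bin (-y). Clear of the lever from about 1.1 rad; stop at 1.4 rad.
- catch_pin (a point): Top of the catch's upright round yellow pin, 12 mm thick and standing 38 mm above the catch's arm; the top is 163 mm above the worktop, at 50 mm from the catch's turning axis on the side away from the lever. Push here.
- catch_hinge (a point): Catch's turning axis (vertical), at the height of the top of its arm, 125 mm above the worktop; at x = 35 mm, y = 82 mm from the unit's origin.
- sugar_shaker: White sugar shaker, 49 mm across, 88 mm high, standing on the bin's rear deck behind the flap's hinge; origin at the centre of its underside. Leave alone.
- clear_cup: Clear plastic cup upside down, 73 mm across, 88 mm high, on the worktop; origin at the centre of its underside. Leave alone.
- blue_cups: Short stack of blue paper cups, 58 mm across, 86 mm high; origin at the centre of its underside. Leave alone.
- honey_sauce: Honey-coloured squeeze bottle with a white nozzle, 44 mm across, 155 mm high; origin at the centre of its underside. Leave alone.

How it is judged:
By the outcome, as a careful person would: the job done as asked, in the order asked, and still so for the second after the job is handed in, while the arm keeps its last pose, push and grip.
It also fails if it takes over 45 s, if anything falls off the work surface, if the arm or the gripper's body presses on something with over 40 N, if the wrist force passes 120 N, or if a joint passes its speed limit or range.

### The arm

A 6-joint arm with a two-finger parallel gripper is mounted at the origin on a cart in front of the work surface, level with it; the furniture and walls round the work are solid. World frame = base frame: x ahead of the robot, y to its left, z up, the work surface at z = 0. Lengths are in m, angles in degrees, forces in N, time in s.
With the tool pointing down it reaches from about 0.425 to 0.95 m from the base axis. Payload 14.7 kg.
Tool frame: the origin (TCP) lies midway between the tips of the shut fingers; the grasp point (between the pads) lies pinch_z behind it (pinch_z is the distance from the TCP to the grasp point, in m); z points along the fingers, y is the line along which they close (so a half turn about z gives the same grasp; the last joint's range is limited). The gripper opens to 85 mm and grips with 20 to 120 N. Pads are 22 mm wide; open, the fingers measure 114 mm over their backs; the gripper's body (76 mm by 85 mm) begins 54 mm behind the grasp point. The pads swing forward as they close: fully open they stand 13 mm farther back than shut.
Start: joints at [67.345, 27.513, 91.461, -0, 61.026, -2.67], TCP at [0.222, 0.611, 0.231] pointing down, gripper open.
Joint ranges: [-157.49, 157.49], [-46.99, 117.5], [13.45, 153.17], [-89.5, 269.5], [5.16, 153.95], [-167.48, 167.48]. Speed limits (degrees/s): [108.29, 108.29, 136.94, 172.46, 172.46, 172.46].

### API

Orientations are given as [roll, pitch, yaw] about the fixed x, y, z axes, in that order (R = Rz(yaw) Ry(pitch) Rx(roll)).
In Python, from cell import goto, move_straight, move_j, command_gripper, hold, ik, state, grab_frame, camera_info, Unreachable, close_job, silhouettes, pinch_z gives the robot as it stands. The module is installed in compiled form; this text tells all that it offers. Calls block until the motion is done:
- goto(position, orientation): joint-space move of the TCP to a pose.
- move_straight(position, feed=0.15, ori=None): straight line of the TCP; ori=None keeps the orientation; feed is the mean speed in m/s.
- move_j(angles): joint-space move.
- command_gripper(opening, f_grip=None): finger opening in m; f_grip is the grip in N (None keeps the last); returns when the fingers have stopped.
- hold(seconds).
- ik(position, orientation): joint angles nearest the present ones, or None.
- state(): the state.
- grab_frame(name): name is "scene" or "top" or "wrist"; returns (picture, depth): 420x560x3 uint8, blue, green, red; 420x560 float32, m along the optical axis (not along the pixel's ray), 0 where there is no reading.
- camera_info(name): a dict with "intrinsics" (3x3 intrinsics, pixels), "D" ([k1, k2, p1, p2, k3] as OpenCV has them; the pictures are not rectified), "xyz" and "attitude" of the camera in the world. Camera axes: x right, y down, z forward; pixel columns grow to the right and rows downward; lengths in m; the calibration is good to about 2 mm. A picture is of the moment at which its call begins: read the wrist's pose just before it. camera_info takes no time and is no camera call; for the wrist camera it gives the pose at the moment of the call.
A pose or a line that the arm cannot do raises Unreachable and nothing moves.
- close_job(): hands the job in; it is judged then, once.
Trained networks look in the newest picture that a camera, given by its name, has taken for a name from the list of things; names that differ only in an ending like _2 or _b are one class to them, and where a whole thing is asked for, a point or a joint stands for the part that bears it (a point fixed in the world has none). Each returns a list of dicts, best first, with "conf" (0 to 1); they miss things now and then, are a little off and sometimes report something else, mostly with a low value. They report only what shows in the picture. A call takes as long as a camera call.
- silhouettes(camera, thing): "region" (420x560 bool, what is visible of it) and "extent" ([left, top, width, height] in pixels, round what is visible of it).
The state is a dict: "clock": time; "qpos": joint angles; "qd": joint speeds; "joint_efforts": joint torques, N m; "tool_pos": TCP position; "eef_rot": TCP orientation; "wrist_force": force on the tool from outside, world axes, zero at the start; "ft_torque": the same for the moment, N m; "width": finger opening in m; "grip_force": force on a finger pad.
Only numpy, scipy, OpenCV 4.12 (cv2) and the standard library are available. Lean on these libraries where they do the work, as an engineer would, in place of code of your own. Each camera call takes 0.05 s, during which the arm holds its last target. There are 200 camera calls.

## Working session

There is one attempt and no reset: what is moved stays moved. The work goes in short steps, each a Python script; the robot and the scene stay as the last script left them, time stands still between calls to the robot, and variables do not carry over. Pictures are saved under pics/ and viewed, at most 10 in all, crops included, and the job is handed in when it is done.

```bash
mkdir -p pics
cat > h.py <<'E'
import numpy as np, cv2
from cell import *
from scipy.spatial.transform import Rotation as R
def pts(cam, depth, mask, info=None):
    i=info or camera_info(cam); v,u=np.nonzero(mask&(depth>0)); z=depth[v,u]
    K=np.array(i["intrinsics"]); n=cv2.undistortPoints(np.stack([u,v],1).astype(float)[:,None],K,np.array(i["D"],float))[:,0]
    p=np.c_[n*z[:,None],z]; a=np.array(i["attitude"],float)
    M=a if a.shape==(3,3) else R.from_euler('xyz',a,degrees=True).as_matrix()
    return p@M.T+np.array(i["xyz"])
E
python3 - <<'E'
from h import *
print(state()); print(pinch_z)
for c in("scene","top"):
    im,d=grab_frame(c); cv2.imwrite(f"pics/{c}1.png",im); np.save(f"{c}_d.npy",d)
    i=camera_info(c); print(c,i["xyz"],i["attitude"])
    for t in ["bin_unit","lever","lever_pad","flap","catch","catch_pin","sugar_shaker","clear_cup","blue_cups","honey_sauce"]:
        for s in silhouettes(c,t)[:2]:
            m=s["region"]
            if m.sum()<5: continue
            p=pts(c,d,m,i)
            if len(p): print(t,round(s["conf"],2),s["extent"],np.median(p,0).round(3),np.percentile(p,2,0).round(3),np.percentile(p,98,0).round(3))
E
```

```text
{'clock': 0.0, 'qpos': array([ 6.73463484e+01,  2.75478473e+01,  9.14948991e+01,  1.08665772e-03,
        6.10266030e+01, -2.66822700e+00]), 'qd': array([-0.03400365, -0.00892036,  0.02906564, -0.04882222, -0.08719337,
        0.03046596]), 'joint_efforts': array([-5.40865396e-03, -9.50667715e+01, -4.30179048e+01, -6.06010399e-04,
        1.26534284e-02, -3.13105829e-05]), 'tool_pos': array([0.22194968, 0.61048043, 0.23068766]), 'eef_rot': array([-1.79930770e+02, -4.17737977e-03,  1.60014046e+02]), 'wrist_force': array([ 0.43591553, -0.27811473, -0.83889859]), 'ft_torque': array([-0.02168188,  0.02739225, -0.04404721]), 'grip_force': 0.0, 'width': 0.0855426293555909}
0.0187
scene [-0.2730551  -0.35127198  1.09539802] [-137.90336041    0.789006    -61.63832091]
bin_unit 0.82 [288.4, 207.5, 156.7, 123.0] [ 0.421 -0.264  0.057] [ 0.357 -0.412  0.004] [ 0.525 -0.023  0.119]
lever 0.84 [306.3, 201.4, 56.6, 60.2] [ 0.457 -0.12   0.133] [ 0.423 -0.209 -0.   ] [ 0.574 -0.021  0.186]
lever_pad 0.67 [304.5, 200.4, 63.2, 60.4] [ 0.456 -0.111  0.14 ] [ 0.428 -0.206  0.001] [0.59  0.004 0.187]
fl
[... 1533 characters left out ...]
.506 -0.127  0.127] [ 0.48  -0.134  0.121] [ 0.544 -0.111  0.164]
sugar_shaker 0.6 [295.4, 165.5, 117.7, 63.5] [ 0.426 -0.201  0.019] [ 0.071 -0.402  0.002] [0.528 0.218 1.35 ]
sugar_shaker 0.59 [204.8, 263.8, 19.2, 16.6] [0.397 0.357 0.112] [0.387 0.338 0.01 ] [0.423 0.378 0.153]
clear_cup 0.8 [229.3, 232.2, 18.1, 19.1] [0.462 0.242 0.072] [0.444 0.209 0.   ] [0.493 0.271 0.093]
clear_cup 0.47 [292.7, 167.8, 119.4, 65.1] [ 0.426 -0.202  0.017] [ 0.36  -0.399  0.002] [ 0.522 -0.021  0.126]
blue_cups 0.85 [164.0, 266.1, 18.9, 20.8] [0.456 0.49  0.075] [0.439 0.467 0.005] [0.486 0.515 0.09 ]
honey_sauce 0.63 [207.6, 263.9, 15.6, 18.4] [0.395 0.357 0.111] [0.387 0.339 0.01 ] [0.418 0.375 0.154]
```

Run:
```python
from h import *
a=cv2.imread("pics/scene1.png");b=cv2.imread("pics/top1.png")
A=cv2.resize(a[185:335,280:460],None,fx=4,fy=4,interpolation=3)[:, :]
B=cv2.resize(b[150:250,285:425],None,fx=4,fy=4,interpolation=3)
cv2.imwrite("pics/A.png",A);cv2.imwrite("pics/B.png",cv2.resize(a,(800,600)))
P=[]
for c in("scene","top"):
    d=np.load(f"{c}_d.npy"); p=pts(c,d,np.ones(d.shape,bool)); im=cv2.imread(f"pics/{c}1.png").reshape(-1,3)
    v=(d>0).ravel(); h=cv2.cvtColor(im[None],cv2.COLOR_BGR2HSV)[0][v]
    box=(p[:,0]>.3)&(p[:,0]<.65)&(p[:,1]>-.5)&(p[:,1]<.05)
    red=box&((h[:,0]<8)|(h[:,0]>172))&(h[:,1]>130)&(p[:,2]>.1)
    yel=box&(h[:,0]>18)&(h[:,0]<35)&(h[:,1]>130)&(p[:,2]>.1)
    pin=yel&(p[:,2]>.14)
    for n,m in(("red",red),("yel",yel),("pin",pin)):
        q=p[m]; print(c,n,len(q),q.mean(0).round(3) if len(q) else '',np.percentile(q,[3,97],0).round(3).tolist() if len(q) else '')
    for n,zl,zh,yl,yh in(("plate",.004,.012,-.5,.1),("flap",.104,.118,-.335,-.225)):
        q=p[box&(p[:,2]>zl)&(p[:,2]<zh)&(p[:,1]>yl)&(p[:,1]<yh)]
        print(c,n,len(q),cv2.minAreaRect(q[:,:2].astype(np.float32)))
```

```text
scene red 195 [ 0.47  -0.056  0.175] [[0.45, -0.067, 0.162], [0.485, -0.025, 0.187]]
scene yel 153 [ 0.509 -0.125  0.131] [[0.452, -0.133, 0.119], [0.543, -0.109, 0.164]]
scene pin 28 [ 0.539 -0.129  0.156] [[0.536, -0.134, 0.142], [0.544, -0.125, 0.166]]
scene plate 3215 ((0.49843716621398926, -0.22517651319503784), (0.3028590679168701, 0.5482454299926758), 0.09668402373790741)
scene flap 1446 ((0.430837482213974, -0.27993685007095337), (0.11008961498737335, 0.13473206758499146), 89.79863739013672)
top red 94 [ 0.47  -0.047  0.18 ] [[0.457, -0.068, 0.17], [0.484, -0.028, 0.19]]
top yel 81 [ 0.508 -0.123  0.131] [[0.459, -0.133, 0.118], [0.545, -0.109, 0.166]]
top pin 12 [ 0.529 -0.126  0.157] [[0.455, -0.133, 0.145], [0.547, -0.107, 0.167]]
top plate 2309 ((0.4985548257827759, -0.22445395588874817), (0.30296456813812256, 0.5491959452629089), 0.0866127759218216)
top flap 499 ((0.42269831895828247, -0.28278571367263794), (0.146348774433136, 0.09879953414201736), 29.041881561279297)
```

View pics/A.png

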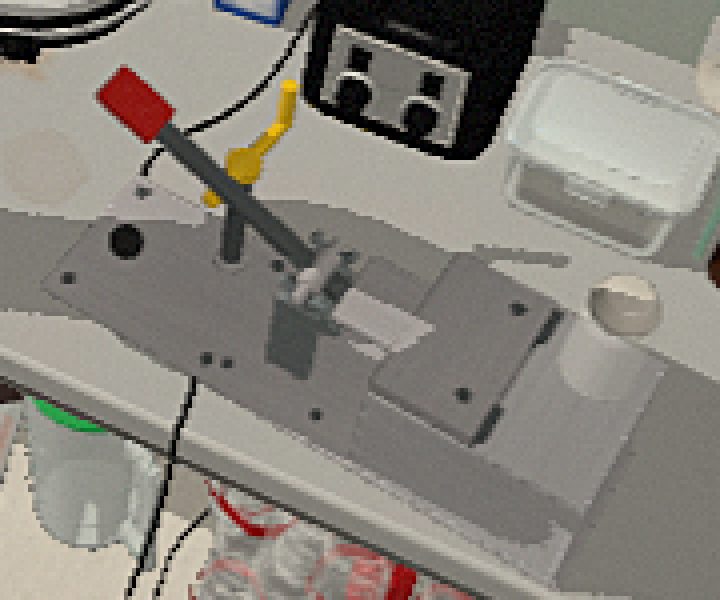

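View pics/B.png

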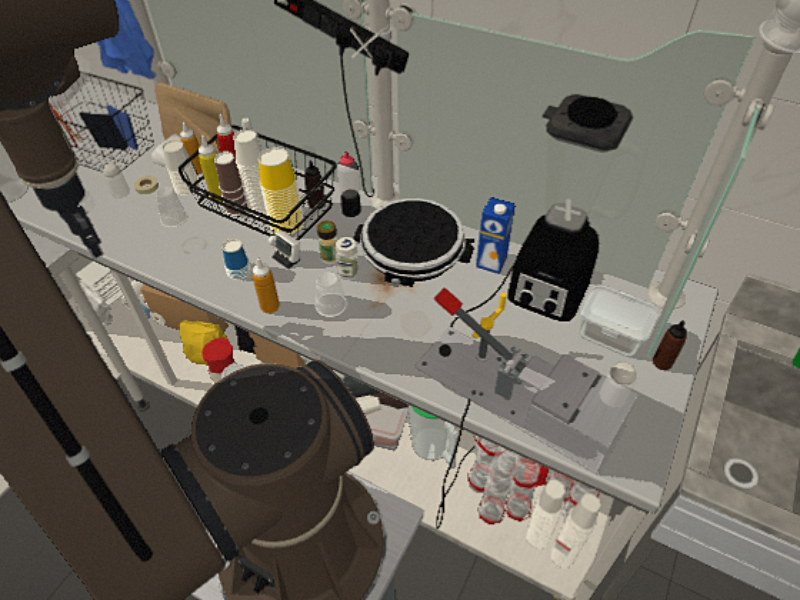

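Scene picture: the red pad is at crop (135,103), the catch pin at (290,100), the hinge at (243,165) and the pivot at (320,270). The toaster stands behind the catch. Next I'll refine the unit's pose from the wrist and check the toaster clearance.

Run:
```python
from h import *
for c in("scene","top"):
    d=np.load(f"{c}_d.npy"); p=pts(c,d,np.ones(d.shape,bool))
    q=p[(p[:,2]>.05)&(p[:,0]>.55)&(p[:,0]<.8)&(p[:,1]>-.35)&(p[:,1]<.2)]
    for y in np.arange(-.35,.2,.05):
        s=q[(q[:,1]>=y)&(q[:,1]<y+.05)]
        if len(s): print(c,round(y,2),s[:,0].min().round(3),s[:,2].max().round(3))
command_gripper(0.0,40)
print(state()["width"])
goto([.45,-.10,.40],[180,0,80]); s=state(); print(s["clock"],s["tool_pos"],s["qpos"].round(1))
i=camera_info("wrist"); im,d=grab_frame("wrist"); cv2.imwrite("pics/w1.png",im); np.save("w1_d.npy",d)
import pickle; pickle.dump(i,open("w1_i.pkl","wb")); print(i["xyz"])
for t in ["lever","lever_pad","catch_pin","flap","bin_unit"]:
    for s in silhouettes("wrist",t)[:1]:
        p=pts("wrist",d,s["region"],i); print(t,s["conf"],s["extent"],np.median(p,0).round(3))
```

```text
scene -0.35 0.621 0.091
scene -0.3 0.63 0.433
scene -0.25 0.636 0.481
scene -0.2 0.635 0.483
scene -0.15 0.636 0.481
scene -0.1 0.684 0.453
scene -0.05 0.728 0.191
scene -0.0 0.659 0.179
scene 0.05 0.606 0.079
scene 0.1 0.584 0.081
scene 0.15 0.582 0.079
top -0.3 0.732 0.433
top -0.25 0.68 0.488
top -0.2 0.678 0.488
top -0.15 0.669 0.469
top -0.1 0.727 0.457
top -0.05 0.733 0.192
top -0.0 0.657 0.177
top 0.05 0.616 0.085
top 0.1 0.59 0.084
top 0.15 0.588 0.085
0.0004351743323415688
4.5667 [ 0.45018291 -0.09949192  0.39984419] [-16.2   3.6 100.8   0.   75.7  -6.3]
[ 0.46288514 -0.02509586  0.54295736]
lever 0.94 [267.4, 116.6, 36.0, 128.6] [ 0.462 -0.075  0.162]
lever_pad 0.72 [264.8, 114.6, 41.0, 126.8] [ 0.462 -0.078  0.161]
catch_pin 0.77 [290.1, 170.9, 64.2, 20.5] [ 0.505 -0.123  0.125]
flap 0.57 [267.2, 241.1, 54.4, 53.0] [ 0.475 -0.275  0.112]
bin_unit 0.57 [246.6, 108.2, 103.5, 234.2] [ 0.466 -0.147  0.009]
```

View pics/w1.png

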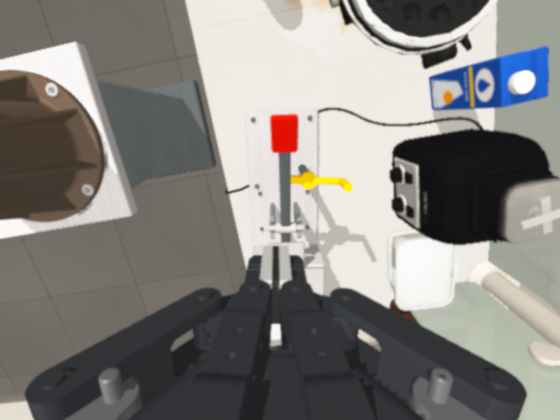

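Wrist picture: the pad is at (284,132), the lever runs straight down the image, and the catch runs from (292,179) to its pin at (347,186). The unit's y axis is close to world yaw 80. I'll fit the numbers now.

Run:
```python
from h import *
import pickle
i=pickle.load(open("w1_i.pkl","rb")); d=np.load("w1_d.npy"); im=cv2.imread("pics/w1.png"); h=cv2.cvtColor(im,cv2.COLOR_BGR2HSV)
W=np.zeros(d.shape,bool); W[100:250,240:365]=1
red=W&((h[...,0]<8)|(h[...,0]>172))&(h[...,1]>150); yel=W&(h[...,0]>18)&(h[...,0]<35)&(h[...,1]>130)
q=pts("wrist",d,red,i); q=q[q[:,2]>.12]; print("red",cv2.minAreaRect(q[:,:2].astype(np.float32)),q.mean(0),q.min(0),q.max(0))
y=pts("wrist",d,yel,i); y=y[y[:,2]>.1]
t=y[y[:,2]>.152]; print("pin",len(t),t.mean(0),t.min(0),t.max(0))
a=y[(y[:,2]<.14)]; print("arm",a.min(0),a.max(0)); 
for x in np.arange(.45,.56,.008):
    s=a[(a[:,0]>=x)&(a[:,0]<x+.008)]
    if len(s): print(round(x+.004,3),len(s),s[:,1].min().round(4),s[:,1].max().round(4),np.median(s[:,2]).round(3))
# lever bar line
bar=np.zeros(d.shape,bool); bar[155:175,276:294]=1; bar[188:205,276:294]=1
b=pts("wrist",d,bar,i); b=b[(b[:,2]>.09)&(b[:,2]<.2)]; f=np.polyfit(b[:,1],b[:,0],1); print("bar dx/dy",f, np.degrees(np.arctan(f[0])), np.polyval(f,-.047),np.polyval(f,-.194))
p=pts("wrist",d,W,i); pl=p[(p[:,2]>.0055)&(p[:,2]<.012)&(p[:,0]<.56)&(p[:,0]>.37)]
print("plate",cv2.minAreaRect(pl[:,:2].astype(np.float32)))
```

```text
red ((0.46910831332206726, -0.04572064429521561), (0.0461060106754303, 0.03046949952840805), 82.249755859375) [ 0.46943682 -0.04443259  0.1784563 ] [ 0.45175915 -0.06924971  0.16491904] [ 0.48672197 -0.02171488  0.18738108]
pin 65 [ 0.54229777 -0.12830582  0.1613564 ] [ 0.53778085 -0.13374271  0.15221931] [ 0.5473842  -0.12380178  0.164562  ]
arm [ 0.46920736 -0.13312639  0.11573275] [ 0.5444298  -0.10675174  0.13884697]
0.47 24 -0.1183 -0.109 0.125
0.478 39 -0.1215 -0.1099 0.125
0.486 69 -0.1303 -0.1081 0.125
0.494 99 -0.1322 -0.1068 0.125
0.502 68 -0.1307 -0.1077 0.125
0.51 38 -0.1271 -0.1167 0.125
0.518 37 -0.1284 -0.1185 0.125
0.526 32 -0.1298 -0.1212 0.125
0.534 36 -0.1311 -0.1228 0.125
0.542 25 -0.1331 -0.1239 0.132
bar dx/dy [0.13364904 0.47531403] 7.612415183386814 0.4690325292333685 0.4493861207452181
plate ((0.4540834426879883, -0.1380014270544052), (0.2709753215312958, 0.15589040517807007), 77.17247772216797)
```

```bash
cat >> h.py <<'E'
H=np.array([.4935,-.1195]); O=np.array([.4464,-.195]); th=np.radians(-8.7)
ux=np.array([np.cos(th),np.sin(th)]); uy=np.array([-np.sin(th),np.cos(th)])
def fing(a,g=0,half=.013):
    b=np.radians(-9.9)-a; e=np.array([np.cos(b),np.sin(b)]); t=np.array([-e[1],e[0]])
    return H+.05*e+(.006+half+g)*t, [180,0,170-np.degrees(a)]
E
python3 - <<'E'
from h import *
p,o=fing(0,.02)
goto([*p,.26],o); move_straight([*p,.139],feed=.12)
f0=state()["wrist_force"]; print(state()["clock"],f0)
for a in np.arange(0,1.33,.12):
    p,o=fing(a); move_straight([*p,.139],feed=.06,ori=o); s=state(); f=s["wrist_force"]-f0
    print(round(a,2),s["clock"],f.round(1))
    if np.linalg.norm(f)>25: print("stop");break
E
```

```text
7.425 [-0.7171094  -1.62061169  0.51165136]
0.0 7.9083 [ 0.2  2.1 -0.8]
0.12 8.175 [1.7 2.2 0.3]
0.24 8.4417 [ 0.1  2.1 -1. ]
0.36 8.7083 [0.8 2.1 0.3]
0.48 8.975 [ 0.5  1.2 -1.2]
0.6 9.2417 [ 0.4  1.6 -1.2]
0.72 9.5083 [ 1.   1.5 -0.7]
0.84 9.775 [ 0.7  1.2 -0.6]
0.96 10.0417 [ 1.1  1.8 -0.7]
1.08 10.3083 [ 1.1  1.3 -0.5]
1.2 10.575 [ 1.   2.5 -0.1]
1.32 10.8417 [ 0.5  1.2 -0. ]
```

Now I'll retreat the way I came, rise, and check the catch.

Run:
```python
from h import *
p,o=fing(1.32,.012); move_straight([*p,.139],feed=.08)
move_straight([*p,.25],feed=.2)
goto([.45,-.10,.38],[180,0,80]); print(state()["clock"])
i=camera_info("wrist"); im,d=grab_frame("wrist"); cv2.imwrite("pics/w2.png",cv2.resize(im[80:290,200:440],None,fx=3,fy=2.8))
h=cv2.cvtColor(im,cv2.COLOR_BGR2HSV); W=np.zeros(d.shape,bool); W[100:260,240:365]=1
y=pts("wrist",d,W&(h[...,0]>18)&(h[...,0]<35)&(h[...,1]>130),i); y=y[y[:,2]>.1]; t=y[y[:,2]>.152].mean(0); print("pin",t)
v=t[:2]-H; print(np.hypot(*v), -np.arctan2(v[1],v[0])-np.radians(9.3)); print(y.min(0),y.max(0))
for yaw in (80,): 
  for tilt in (0,10,25):
    for z in (.2,.03): print(tilt,z,ik([*(O+.16*uy),z],(R.from_rotvec(np.r_[-ux,0]*np.radians(tilt))*R.from_euler('xyz',[180,0,yaw],degrees=True)).as_euler('xyz',degrees=True)))
```

```text
12.55
pin [ 0.49572533 -0.16740264  0.16137267]
0.04795430400793192 1.3620588759851966
[ 0.48287369 -0.17407016  0.11796545] [ 0.50708095 -0.0766751   0.16471171]
0 0.2 [-8.15656520e+00  1.56541024e+01  1.16129618e+02 -2.54444375e-14
  4.82162794e+01  1.84343480e+00]
0 0.03 [-8.15656520e+00  3.24383140e+01  1.23597236e+02 -2.54444375e-14
  2.39644496e+01  1.84343480e+00]
10 0.2 [ -0.39829577  16.8028782  115.4077578  -12.96632438  49.97808908
  18.15046441]
10 0.03 [ -0.39829577  33.45002762 122.55184771 -22.0872565   27.19168686
  29.57504577]
25 0.2 [ 10.05580194  21.17702788 113.77632141 -28.48848977  57.03205374
  38.29236207]
25 0.03 [ 10.05580194  37.74022247 119.49541346 -40.05454976  38.45196907
  55.20023956]
```

View pics/w2.png

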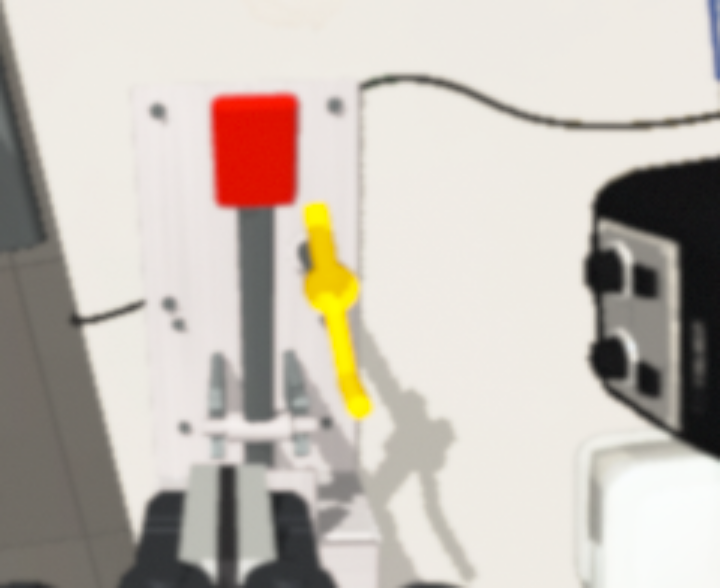

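Catch fully open at about 1.36 rad and clear of the bar. Now I'll press the pad along its arc, leaning the tool away from the catch.

```bash
cat >> h.py <<'E'
def pad(phi,up=0,s=.175):
    f=np.radians(phi); y=s*np.cos(f)-.007*np.sin(f); z=.1+s*np.sin(f)+.007*np.cos(f)
    tilt=np.radians(np.clip(20*(25-phi)/50,0,20))
    o=(R.from_rotvec(np.r_[-ux,0]*tilt)*R.from_euler('xyz',[180,0,81.3],degrees=True)).as_euler('xyz',degrees=True)
    return [*(O+y*uy),z+up],o
E
python3 - <<'E'
from h import *
p,o=pad(25,.06); goto(p,o); p,o=pad(25,.012); move_straight(p,feed=.1)
f0=state()["wrist_force"]; print(state()["clock"],f0)
for phi in list(range(25,-21,-5))+[-22,-23,-24,-25,-26,-27,-28]:
    p,o=pad(phi); move_straight(p,feed=.06,ori=o); s=state(); f=s["wrist_force"]-f0
    print(phi,s["clock"],f.round(1),s["tool_pos"].round(4),round(p[2],4))
    if np.linalg.norm(f)>22: print("stop");break
im,d=grab_frame("scene"); cv2.imwrite("pics/s3.png",cv2.resize(im[150:340,250:470],None,fx=3.4,fy=3.1))
E
```

```text
13.8917 [-0.33500893  0.37309772  0.50693911]
25 14.2417 [ 1.6 -4.3  4.3] [ 0.4703 -0.0414  0.1804] 0.1803
20 14.65 [ 1.1 -5.   3.8] [ 0.471  -0.0348  0.1666] 0.1664
15 15.0583 [ 1.2 -3.9  3.3] [ 0.4717 -0.0297  0.1523] 0.1521
10 15.4667 [ 0.4 -2.7  2.6] [ 0.4723 -0.0259  0.1376] 0.1373
5 15.875 [ 0.3 -1.8  1.6] [ 0.4726 -0.0233  0.1225] 0.1222
0 16.2833 [ 0.9 -0.6  1.5] [ 0.4728 -0.022   0.1072] 0.107
-5 16.6917 [ 2.1 -0.1  0.5] [ 0.4728 -0.022   0.0919] 0.0917
-10 17.1 [-0.2 -1.2 -0.8] [ 0.4725 -0.0234  0.0766] 0.0765
-15 17.5083 [ 0.9 -0.1 -0.2] [ 0.4721 -0.0261  0.0616] 0.0615
-20 17.9167 [ 0.1 -0.3 -0.2] [ 0.4715 -0.03    0.0469] 0.0467
-22 18.1667 [ 0.5 -0.4 -0.2] [ 0.4714 -0.032   0.0411] 0.0409
-23 18.4167 [0.4 0.2 2.1] [ 0.4712 -0.033   0.0381] 0.0381
-24 18.6667 [ 0.3 -0.3  1. ] [ 0.4709 -0.0342  0.0351] 0.0352
-25 18.9167 [-2.2 10.6 27.8] [ 0.4712 -0.035   0.0332] 0.0324
stop
```

View pics/s3.png

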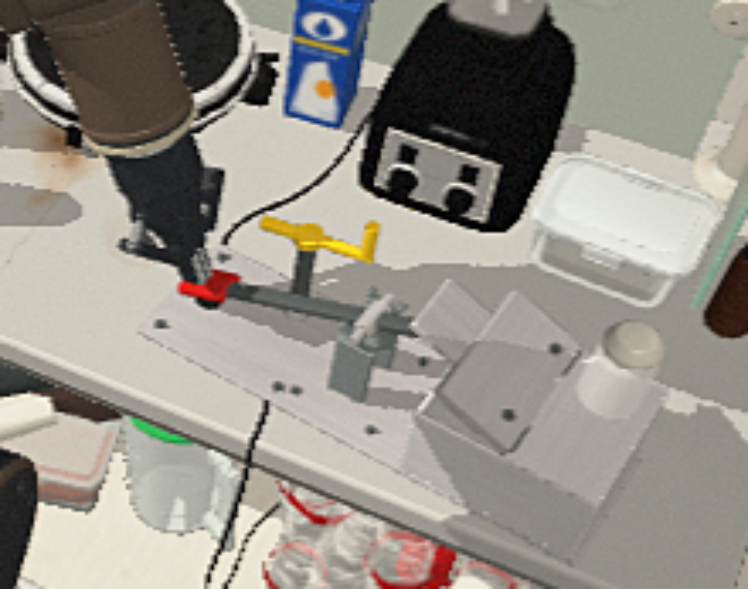

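Picture: the pad is down on the bumper at (210,285), the lever slopes down, and the flap is raised with its tongue at (450,290). The catch is clear and the shaker is standing. I'll check that it holds, then measure the flap.

Run:
```python
from h import *
hold(.5); im,d=grab_frame("scene"); s=state(); print(s["clock"],s["wrist_force"],s["tool_pos"])
p=pts("scene",d,np.ones(d.shape,bool)); r=p[:,:2]-O; x=r@ux; y=r@uy
for a in range(-150,-10,10):
    m=(abs(x)<.02)&(y*1e3>=a)&(y*1e3<a+10)&(p[:,2]<.3)
    if m.any(): print(a+5,np.median(p[m,2]).round(3),p[m,2].max().round(3))
for t in("sugar_shaker","clear_cup","lever_pad"):
    for q in silhouettes("scene",t)[:1]: print(t,q["conf"],np.median(pts("scene",d,q["region"]),0).round(3))
```

```text
19.5167 [-2.72019399 11.97730329 27.9074946 ] [ 0.47119429 -0.03498413  0.03318137]
-145 -0.357 0.12
-135 -0.358 0.126
-125 -0.334 0.132
-115 0.128 0.137
-105 0.132 0.142
-95 0.137 0.146
-85 0.14 0.147
-75 0.096 0.152
-65 0.15 0.155
-55 0.151 0.164
-45 0.011 0.165
-35 0.008 0.159
-25 -0.497 0.12
-15 -0.413 0.119
sugar_shaker 0.64 [ 0.439 -0.383  0.165]
clear_cup 0.82 [0.457 0.232 0.052]
lever_pad 0.86 [ 0.454 -0.149  0.081]
```

```bash
python3 -c "
from cell import *
print(close_job())"
```

```text
the job is handed in; nothing more can be done
None
```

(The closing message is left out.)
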